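# Change gear on the jar mill

## Robot

A 6-joint arm with a two-finger parallel gripper is mounted at the origin on a cart in front of the work surface, level with it; the furniture and walls round the work are solid. World frame = base frame: x ahead of the robot, y to its left, z up, the work surface at z = 0. Lengths are in m, angles in degrees, forces in N, time in s.
With the tool pointing down it reaches from about 0.375 to 0.9 m from the base axis. Payload 3.1 kg.
Tool frame: the origin (TCP) lies on the centre line of the jaws, within the pads' length; the fingertips stand 14 mm ahead of it and the grasp point (between the pads) lies 5 mm behind it (bot.tips_ahead is the distance from the TCP to the fingertips, in m); z points along the fingers, y is the line along which they close (so a half turn about z gives the same grasp; the last joint's range is limited). The gripper opens to 87 mm and grips with 3 to 60 N. Pads are 19 mm wide; open, the fingers measure 117 mm over their backs; the gripper's body (75 mm by 190 mm) begins 51 mm behind the grasp point.
Start: joints at [-87.176, 30.224, 82.088, -0, 67.689, -10.227], TCP at [0.141, -0.609, 0.237] pointing down, gripper open.
Joint ranges: [-176.69, 176.69], [-43.24, 126.21], [12.49, 139.97], [-82, 262], [0, 151.66], [-163.58, 163.58]. Speed limits (degrees/s): [159.86, 159.86, 180, 180, 180, 180].

## Interface

Orientations are given as a 3x3 rotation matrix whose columns are the frame's x, y, z axes.
In Python, from rig import bot gives the robot as it stands.
- The arm moves only by the tool play_rows, never from a script. Its argument "moves" is a list that holds one entry, the list of rows, each a list of 6 numbers: the shift along the tool's x, y, z in mm, then the turn, a rotation vector about the tool's x, y, z in rad. A call has 1 to 5 rows; each row shifts and turns the commanded pose from where the row before left it, along the tool's axes as they then stand; what a row does not reach is not made up. A row lasts 1/10 s, in which the tool goes at most 50 mm and 8.59 degrees, less where a joint would pass 70% of its speed; a pose out of reach is approached as far as the arm can. A call with a gripper value outside its range is refused whole. "fingers" is the opening, from -1 (shut) to 1 (fully open), set as the call begins (left out, the last holds). The fingers move at their own pace and stop on an object; the grip force is fixed at half the most. Time passes only in rows, so rows that do not move let the fingers close. It gives the time, the measured TCP pose, the force, the opening and the grip force at its end, in the units of the state.
- bot.read_state(): the state, without advancing time (a new reading comes with each control period).
- bot.capture(name): name is "scene" or "top" or "wrist"; returns a dict with "image" (480x640x3 uint8, blue, green, red), "fx", "fy", "cx", "cy" (pixels), "R" (3x3) and "t" (3): a world point X has camera coordinates R X + t. Camera axes: x right, y down, z forward; pixel columns grow to the right and rows downward; lengths in m; the calibration is good to about 2 mm. A picture is of the moment at which its call begins. There is no depth.
- bot.hand_in(): hands the job in; it is judged then, once.
Trained networks look in a picture, given as the dict that the camera call returned (one of the last four; its "shot" number tells which), for a name from the list of things; names that differ only in an ending like _2 or _b are one class to them, and where a whole thing is asked for, a point or a joint stands for the part that bears it (a point fixed in the world has none). Each returns a list of dicts, best first, with "confidence" (0 to 1); they miss things now and then, are a little off and sometimes report something else, mostly with a low value. They report only what shows in the picture. A call takes as long as a camera call. They do not tell look-alikes from the thing itself.
- bot.search_frame(picture, query): "centre" ([column, row] in pixels, amid what is visible of it).
- bot.silhouettes(picture, query): "pixels" (480x640 bool, what is visible of it) and "centre" ([column, row] in pixels, amid what is visible of it).
- bot.pinpoint(picture, query): "centre" ([column, row] in pixels: a listed point, or the origin of a listed thing).
The state is a dict: "time_s": time; "joint_positions": joint angles; "qvel": joint speeds; "tau": joint torques, N m; "position": TCP position; "tcp_rot": TCP orientation; "force": force on the tool from outside, world axes, zero at the start; "moment": the same for the moment, N m; "opening": opening from 0.0 (shut) to 1.0 (fully open); "grasp_force": force on a finger pad.
Only numpy, scipy, OpenCV 4.12 (cv2) and the standard library are available. Lean on these libraries where they do the work, as an engineer would, in place of code of your own. Each camera call takes 0.05 s, during which the arm holds its last target. There are 200 camera calls.

## Task

Put the jar mill on the bench into its fastest gear: push the lock tongue fully out to the right by its upright tab, push the gear lever from the near-left slot through the H-shaped gate until it is home in the far-right slot (the one marked with four studs), then push the lock fully back to the left so that the lever is locked in gear. Push with the fingertips only, without gripping or forcing the lever or the lock, and leave the jar on the rollers and the things round the mill where they are.

Things in the scene. Friction and masses are not known exactly. Their poses are not given: they have to be found in the camera images.
- mill: jar mill, fixed on the bench: white gear console (x -65 to 65, y -150 to 90 mm, 75 mm high) in front, two rubber rollers behind with a jar lying on them (from x 92 mm back, up to z 137 mm). Origin on the bench under the centre of the gear gate; x to the mill's far side (away from the robot, turned at most 0.3 rad), y to its left, z up
- gate (a point): centre of the gate, a steel plate 88 x 81 mm, top 90 mm over the bench, with an H-shaped slot: two legs along the mill's x, 15 mm left and right of this point, each 54 mm long, joined through this point by one cross channel along y. Studs mark the four slot ends: one near left, two far left, three near right, four far right
- knob (a point): centre of the black knob (28 mm across, 38 mm high) of the gear lever, 145 mm up the stem from the pivot, which lies at mill x 0, y 0, z 10 mm. Upright the knob's centre is at z 155 mm; in a slot it stands 36 mm to the near or far side and 27 mm to the left or right of the gate's centre, at z 148 mm. Axes: those of the lever, z up the stem
- gear_lever: the gear lever: 10 mm steel stem with the knob; origin at the lever's pivot, z along the stem towards the knob
- gear_fore (a joint): near-far tilt of the gear lever, rad: -0.25 home in a near slot, 0 in the cross channel (neutral), +0.25 home in a far slot. Stays where left; about 2.5 N at the knob moves it. The lever can cross between left and right only with this within about 0.035 of 0; rounded corners help it in from about 0.06
- gear_side (a joint): left-right tilt of the gear lever, rad: +0.19 in the left leg, -0.19 in the right leg, with some 0.02 play in a leg. Stays where left; about 2.5 N at the knob moves it. At the start the lever is in the near-left slot
- lock_slide (a joint): travel of the lock tongue, a 25 x 5 mm steel strip sliding along the mill's y over the gate plate, m: 0 fully in (left), 0.055 fully out (right); 2.5 N moves it, it stays where left. In, it covers the cross channel and holds the lever in its slot; it goes in only with the lever home (gear_fore beyond about 0.21 either way). Only nearly fully out does it free the right leg
- tab (a point): centre of the upright steel finger tab on the lock's outer end: 24 mm wide along the mill's x, 6 mm thick along y, round top, from z 98 to 136 mm, this point at z 118 mm. In the mill's frame at x 0, y -75 mm with the lock fully in, y -130 mm fully out; axes as the mill's
- lock: the lock: sliding tongue with its upright tab; origin under the gate's centre on the bench with the lock fully in, it moves with the lock; axes as the mill's
- jar: white porcelain mill jar lying loose on the two rollers, 80 mm across and 124 mm long, axis across the mill; origin at its centre
- beaker: small empty glass beaker, 52 mm wide, 68 mm high, standing to the left of the mill; origin at the centre of its foot
- bottle_cap: round screw cap, 53 mm across, 24 mm high, lying in front of the mill to the right; origin under its centre
- dish: covered dish, 62 mm across, 14 mm high, lying in front of the mill to the left; origin under its centre
Mind the look-alikes: they are no part of the job. Leave any red or yellow look-alike of the jar alone.

How it is judged (in metres and radians):
On the way, in this order (a step that is already met when the one before it is completed fails the run):
1. the lock is pushed out to the right while the lever is still in the near-left slot (value of joint lock_slide above 0.048 m and value of joint gear_fore below -0.15 rad and value of joint gear_side above 0.12 rad), for 0.1 s.
2. the lever is brought into the cross channel and over to the right leg (value of joint gear_side below -0.1 rad and value of joint gear_fore between -0.15 and 0.15 rad), for 0.05 s.
3. the lever is home in the far-right slot (value of joint gear_fore above 0.205 rad and value of joint gear_side below -0.13 rad and value of joint lock_slide above 0.03 m), for 0.1 s.
At the end, for the whole second after the job is handed in: The gear lever is home in the far-right slot (near-far tilt above +0.20 rad, left-right tilt below -0.13 rad), the lock is fully in (within 6 mm), both are at rest, and the jar still lies on the rollers within 10 mm of where it was (value of joint gear_fore above 0.2 rad and value of joint gear_side below -0.13 rad and value of joint lock_slide below 0.006 m and velocity of joint gear_fore between -0.05 and 0.05 rad/s and velocity of joint gear_side between -0.05 and 0.05 rad/s and velocity of joint lock_slide between -0.05 and 0.05 m/s and height (world z) of jar above 0.09 m and distance of jar from where it was at the start of the episode below 0.01 m); the robot touches nothing.
It fails at once if the lever is gripped or forced (more than 30 N) (contact force between the fingers and gear_lever above 30 N).
It fails at once if the lock tab is gripped or forced (more than 30 N) (contact force between the fingers and lock above 30 N).
It fails at once if the jar on the rollers is moved by more than 10 mm (distance of jar from where it was at the start of the episode above 0.01 m).
It fails at once if the beaker, the cap or the dish is moved by more than 15 mm or lifted (distance of any of beaker, bottle_cap, dish from where it was at the start of the episode above 0.015 m).
It also fails if it takes over 72 s, if anything falls off the work surface, if the arm or the gripper's body presses on something with over 40 N, if the wrist force passes 120 N, or if a joint passes its speed limit or range.

## Working session

There is one attempt and no reset: what is moved stays moved. The work goes in short steps, Python scripts to look and compute and a tool call to move; the robot and the scene stay as the last step left them, time stands still between calls to the robot, and variables do not carry over. Pictures are saved under pics/ and viewed, at most 10 in all, crops included, and the job is handed in when it is done.

Besides the shell and the picture viewer there is one more tool, called after ">>>" as name(argument=value, ...), one argument or row to a line, values as JSON. play_rows: Moves the arm, as the interface text tells. Its arguments: {"type":"object","properties":{"moves":{"type":"array","items":{"type":"array","items":{"type":"array","items":{"type":"number"}}}},"fingers":{"type":"number"}},"required":["moves"]}

```bash
ls; mkdir -p pics
cat > h.py <<'E'
import numpy as np,cv2
from rig import bot
def ray(p,c):
    R=np.array(p["R"]);t=np.array(p["t"])
    d=R.T@np.array([(c[0]-p["cx"])/p["fx"],(c[1]-p["cy"])/p["fy"],1]);return -R.T@t,d
def atz(p,c,z):
    o,d=ray(p,c);return o+d*(z-o[2])/d[2]
def proj(p,X):
    c=np.array(p["R"])@np.array(X)+np.array(p["t"]);return [p["cx"]+p["fx"]*c[0]/c[2],p["cy"]+p["fy"]*c[1]/c[2]]
def tri(a):
    A=np.zeros((3,3));b=np.zeros(3)
    for p,c in a:
        o,d=ray(p,c);d/=np.linalg.norm(d);M=np.eye(3)-np.outer(d,d);A+=M;b+=M@o
    X=np.linalg.solve(A,b);return X,[np.round(np.array(proj(p,X))-c,1) for p,c in a]
E
python3 - <<'E'
from h import *
P={}
for n in("scene","top"):
    p=bot.capture(n);P[n]=p;cv2.imwrite(f"pics/{n}0.png",p["image"])
    print(n,p["fx"],np.round(-np.array(p["R"]).T@p["t"],3))
for q in("gate","knob","tab","mill","gear_lever","lock","jar","beaker","bottle_cap","dish"):
    r={n:bot.pinpoint(P[n],q) for n in P}
    for n in P: print(q,n,[(np.round(x["centre"]),round(x["confidence"],2)) for x in r[n][:3]])
    if all(r.values()): X,e=tri([(P[n],r[n][0]["centre"]) for n in P]);print("   ",np.round(X,4),e)
print(bot.read_state()["tcp_rot"],bot.read_state()["time_s"], bot.tips_ahead)
E
```

```text
pics
scene 608.6433318179779 [-0.026  0.816  1.022]
top 445.85619612637913 [0.364 0.197 0.958]
gate scene [(array([308., 268.]), 0.79)]
gate top [(array([276., 244.]), 0.91)]
    [0.4805 0.2553 0.0928] [array([-0.8, -0.2]), array([0.4, 0.7])]
knob scene [(array([312., 266.]), 0.74), (array([307., 268.]), 0.15)]
knob top [(array([261., 263.]), 0.57)]
    [0.4424 0.2806 0.1501] [array([1.7, 0.3]), array([-0.9, -1.5])]
tab scene [(array([328., 236.]), 0.75)]
tab top [(array([316., 237.]), 0.76)]
    [0.4944 0.1763 0.1076] [array([-0.5, -0.1]), array([0.3, 0.4])]
mill scene [(array([313., 296.]), 0.73)]
mill top [(array([274., 253.]), 0.79)]
    [0.4689 0.2615 0.0183] [array([-2.7, -0.6]), array([1.3, 2.3])]
gear_lever scene []
gear_lever top [(array([277., 253.]), 0.81)]
lock scene [(array([310., 271.]), 0.66)]
lock top [(array([276., 250.]), 0.96), (array([276., 252.]), 0.45)]
    [0.4718 0.2557 0.0892] [array([0.9, 0.2]), array([-0.5, -0.8])]
jar scene [(array([262., 233.]), 0.93), (array([412., 213.]), 0.85), (array([337., 188.]), 0.7)]
jar top [(array([286., 178.]), 0.73), (array([419., 280.]), 0.7), (array([401., 190.]), 0.59)]
    [0.6191 0.2392 0.0829] [array([0.1, 0. ]), array([-0.1, -0.1])]
beaker scene [(array([248., 333.]), 0.65)]
beaker top [(array([216., 235.]), 0.98)]
    [ 0.5174  0.3956 -0.0104] [array([1.2, 0.3]), array([-0.6, -1. ])]
bottle_cap scene [(array([380., 289.]), 0.61)]
bottle_cap top [(array([325., 302.]), 0.83)]
    [0.3718 0.1554 0.0115] [array([-0.3, -0. ]), array([0.1, 0.2])]
dish scene [(array([313., 372.]), 0.6)]
dish top [(array([219., 305.]), 0.59), (array([283., 177.]), 0.57)]
    [ 0.362   0.3816 -0.0096] [array([-0.6, -0.1]), array([0.3, 0.4])]
[[ 9.74168390e-01  2.25822824e-01  8.27039106e-06]
 [ 2.25822823e-01 -9.74168389e-01  4.14900690e-05]
 [ 1.74261581e-05 -3.85506706e-05 -9.99999999e-01]] 1.1 0.014
```

Run:
```python
import cv2
a=cv2.imread("pics/top0.png")[130:350,160:450];b=cv2.imread("pics/scene0.png")[150:400,200:440]
a=cv2.resize(a,(400*290//220,400));b=cv2.resize(b,(272,283))
import numpy as np
c=np.zeros((400,800,3),np.uint8);c[:,:527]=a;c[:283,528:]=b
cv2.imwrite("pics/c0.png",c)
```

```text
(no output)
```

View pics/c0.png

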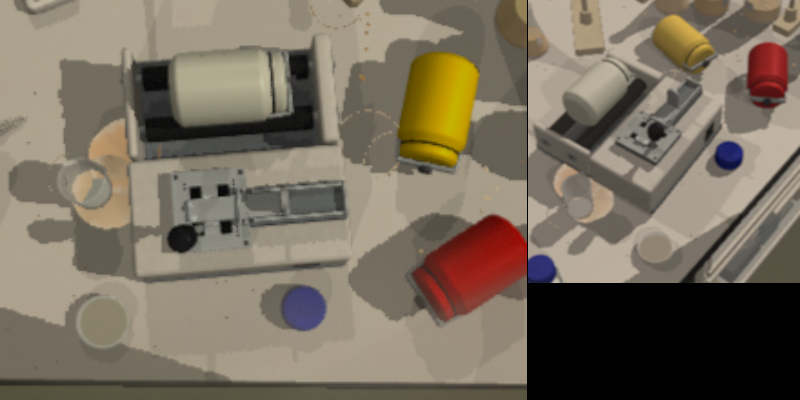

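>>> play_rows(
  moves=[
    [[0,0,-50,0,0,0],[0,0,-50,0,0,0],[37,-23,0,0,0,0],[37,-23,0,0,0,0],[37,-23,0,0,0,0]],
  ],
  fingers=-1,
)

```text
time_s: 1.6
position: [0.2343, -0.5157, 0.3371]
tcp_rot: [[0.974, 0.225, 0.001], [0.225, -0.974, -0.001], [0.0, 0.001, -1.0]]
force: [-0.4, 1.2, 0.2]
opening: 0.636
grasp_force: 0.0
```

>>> play_rows(
  moves=[
    [[37,-23,0,0,0,0],[37,-23,0,0,0,0],[37,-23,0,0,0,0],[37,-23,0,0,0,0],[37,-23,0,0,0,0]],
  ],
)

```text
time_s: 2.1
position: [0.389, -0.3613, 0.3368]
tcp_rot: [[0.974, 0.226, 0.0], [0.226, -0.974, -0.0], [0.0, 0.001, -1.0]]
force: [-0.0, -0.7, 0.7]
opening: 0.168
grasp_force: 0.0
```

>>> play_rows(
  moves=[
    [[37,-23,0,0,0,0],[37,-23,0,0,0,0],[10,-43,0,0,0,0],[10,-43,0,0,0,0],[10,-43,0,0,0,0]],
  ],
)

```text
time_s: 2.6
position: [0.4407, -0.19, 0.3362]
tcp_rot: [[0.977, 0.21, -0.026], [0.209, -0.977, -0.05], [-0.035, 0.043, -0.998]]
force: [-56.3, -200.2, -26.1]
opening: 1.004
grasp_force: 73.8
```

>>> play_rows(
  moves=[
    [[10,-43,0,0,0,0],[10,-43,0,0,0,0],[10,-43,0,0,0,0],[10,-43,0,0,0,0],[10,-43,0,0,0,0]],
  ],
)

```text
time_s: 3.1
position: [0.4497, 0.0532, 0.3369]
tcp_rot: [[0.974, 0.224, 0.001], [0.224, -0.974, -0.0], [0.001, 0.0, -1.0]]
force: [0.6, 0.1, 0.5]
opening: 0.461
grasp_force: 0.0
```

>>> play_rows(
  moves=[
    [[10,-43,0,0,0,0],[10,-43,0,0,0,0],[0,0,0,0,0,0]],
  ],
)

```text
time_s: 3.4
position: [0.4492, 0.1448, 0.3368]
tcp_rot: [[0.973, 0.232, 0.0], [0.232, -0.973, 0.002], [0.001, -0.002, -1.0]]
force: [0.5, 0.0, -0.0]
opening: 0.082
grasp_force: 0.0
```

I moved without checking the whole route. At t≈2.6 s the gripper hit something tall near (0.44, -0.19), and the wrist force read about 200 N, over the 120 N limit. I'll look at the full scene before moving again.

Run:
```python
from h import *
I=[]
for n in("scene","wrist"):
    p=bot.capture(n);cv2.imwrite(f"pics/{n}1.png",p["image"]);I.append(cv2.resize(p["image"],(400,300)))
I2=[cv2.resize(cv2.imread(f"pics/{n}0.png"),(400,300)) for n in("scene","top")]
cv2.imwrite("pics/c1.png",np.vstack([np.hstack(I2),np.hstack(I)]))
print(bot.read_state())
```

```text
{'time_s': 3.5, 'joint_positions': array([ 3.80552475e+00,  1.13910391e+01,  9.54347754e+01, -4.24013247e-02,
        7.31739833e+01,  8.05947959e+01]), 'qvel': array([-2.7416752 , -0.15614287,  0.41939954, -0.10019225, -0.11108587,
       -0.04348244]), 'tau': array([ 1.05624598e+00, -2.94949543e+01, -1.91501570e+01,  1.47181959e-01,
       -6.47940673e-02,  1.67799921e-02]), 'position': array([0.44967336, 0.14094919, 0.33655772]), 'tcp_rot': array([[ 9.73487151e-01,  2.28741697e-01,  5.06108401e-05],
       [ 2.28741675e-01, -9.73486901e-01, -7.06558929e-04],
       [-1.12350499e-04,  6.99402847e-04, -9.99999749e-01]]), 'force': array([ 0.6293279 ,  0.14286304, -0.18964949]), 'moment': array([-0.05215035, -0.00043639,  0.01116616]), 'grasp_force': 0.0, 'opening': 0.03229642778591608}
```

View pics/c1.png

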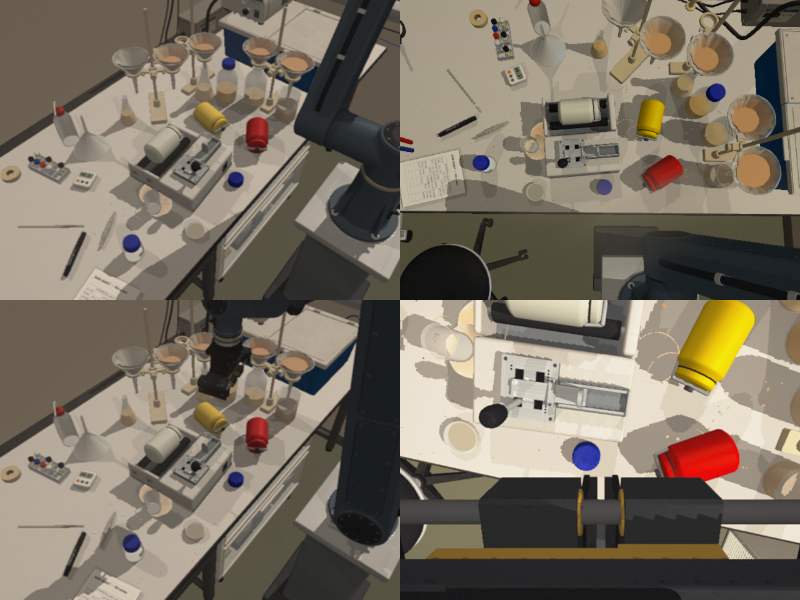

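The picture shows the gripper struck the funnel stands on the right. They're still upright, the mill, jar and loose items look untouched, and the path back no longer goes near them. The limit may already be broken, but I'll carry on carefully. The black knob (wrist view, quarter-size, around 492,414) is the only black knob. The white jar is the real one, and the yellow (712,345) and red (700,455) jars are look-alikes. Next I'll refine the mill's pose.

```bash
cat > fit.py <<'E'
from h import *
from scipy.optimize import least_squares
def fit():
    P={n:bot.capture(n) for n in("wrist","top","scene")}
    K=36e-3
    pts={"gate":(0,0,.09),"tab":(0,-.075,.118),"knob":(-.036,.027,.148),"lock":(0,0,0.0),"mill":(0,0,0)}
    ob=[]
    for n in P:
        for q in pts:
            r=bot.pinpoint(P[n],q)
            if r and r[0]["confidence"]>.4: ob.append((n,q,r[0]["centre"]))
    W=lambda v,X:[v[0]+np.cos(v[2])*X[0]-np.sin(v[2])*X[1],v[1]+np.sin(v[2])*X[0]+np.cos(v[2])*X[1],X[2]]
    f=lambda v:np.concatenate([(np.array(proj(P[n],W(v,pts[q])))-c)*(1000/P[n]["fx"]) for n,q,c in ob])
    s=least_squares(f,[.48,.255,.1],loss="soft_l1",f_scale=2)
    for o,e in zip(ob,f(s.x).reshape(-1,2)):print(o[0],o[1],np.round(o[2]),np.round(e,1))
    print(np.round(s.x,4));return P,s.x
if __name__=="__main__":
    P,v=fit()
    p=P["wrist"]
    im=p["image"].copy()
    c,s=np.cos(v[2]),np.sin(v[2])
    W=lambda x,y,z:[v[0]+c*x-s*y,v[1]+s*x+c*y,z]
    for a in [(-.065,-.15,.075),(-.065,.09,.075),(.065,.09,.075),(.065,-.15,.075)]+[(i*.044,j*.0405,.09) for i in(-1,1) for j in(-1,1)]+[(0,-.075,.118),(-.036,.027,.148)]:
        cv2.circle(im,tuple(int(round(t)) for t in proj(p,W(*a))),3,(0,0,255),-1)
    cv2.imwrite("pics/w2.png",cv2.resize(im[:300,60:460],(800,600)))
E
python3 fit.py
```

```text
wrist gate [201. 143.] [11.7 -0.7]
wrist tab [288. 162.] [-7.3 -1.6]
wrist knob [149. 183.] [-3.8  3.2]
wrist lock [228. 138.] [-1.3  4.2]
wrist mill [223. 141.] [ 9.8 -3.3]
top gate [274. 243.] [4.6 2.3]
top knob [262. 265.] [ -4.4 -12.8]
top lock [275. 248.] [7.7 2.5]
scene gate [308. 271.] [-3.3 -5.5]
scene tab [326. 236.] [ 5.9 -1.5]
scene knob [311. 265.] [1.1 1.4]
scene mill [308. 298.] [-1.9 -4.9]
[0.4829 0.2555 0.0367]
```

View pics/w2.png

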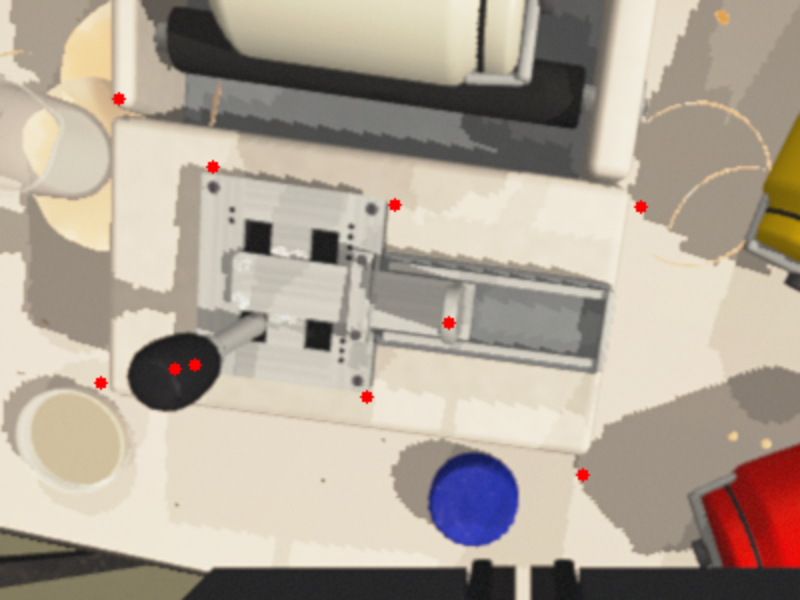

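Run:
```python
from h import *
from scipy.optimize import least_squares
p=bot.capture("wrist")
ob=[((115,120),(.065,.09,.075)),((585,453),(-.065,-.15,.075)),((625,185),(.065,-.15,.075)),((205,172),(.044,.0405,.09)),((385,200),(.044,-.0405,.09)),((368,388),(-.044,-.0405,.09)),((456,312),(0,-.075,.118)),((175,372),(-.036,.027,.148))]
W=lambda v,X:[v[0]+np.cos(v[2])*X[0]-np.sin(v[2])*X[1],v[1]+np.sin(v[2])*X[0]+np.cos(v[2])*X[1],X[2]]
f=lambda v:np.concatenate([np.array(proj(p,W(v,X)))-np.array([60+c[0]/2,c[1]/2]) for c,X in ob])
s=least_squares(f,[.48,.255,.1],loss="soft_l1")
print(np.round(s.x,4));print(np.round(f(s.x).reshape(-1,2),1)); print(p["fx"],bot.read_state()["position"])
```

```text
[0.483  0.2564 0.0962]
[[-4.8 -4.8]
 [ 2.4  2.7]
 [ 4.  -0.1]
 [-1.4 -0.1]
 [ 0.3 -1.4]
 [ 0.3  2.3]
 [-4.7 -0. ]
 [ 0.5  0.8]]
423.0653453103106 [0.44996138 0.14034005 0.33655056]
```

>>> play_rows(
  moves=[
    [[0,0,0,0,0,0.135],[22,-32,0,0,0,0],[22,-32,0,0,0,0],[0,0,-1,0,0,0],[0,0,0,0,0,0]],
  ],
)

```text
time_s: 4.95
position: [0.4877, 0.2085, 0.3372]
tcp_rot: [[0.996, 0.094, -0.001], [0.094, -0.996, -0.001], [-0.001, 0.001, -1.0]]
force: [-0.3, -0.7, -0.4]
opening: 0.007
grasp_force: 0.0
```

```bash
cat >> h.py <<'E'
V=[0.483,0.2564,0.0962]
def st():
    s=bot.read_state();d=np.array(s["position"])[:2]-V[:2];c,q=np.cos(V[2]),np.sin(V[2]);R=np.array(s["tcp_rot"])
    print("mill",np.round([1e3*(c*d[0]+q*d[1]),1e3*(-q*d[0]+c*d[1]),1e3*s["position"][2]],1),"yawerr",round(np.arctan2(R[1,0],R[0,0])-V[2],3),s["time_s"])
E
python3 - <<'E'
from h import *
st()
p=bot.capture("wrist");print([(q,[(np.round(x["centre"]),round(x["confidence"],2)) for x in bot.pinpoint(p,q)[:1]]) for q in("gate","tab","knob")])
im=p["image"];c,q=np.cos(V[2]),np.sin(V[2])
for a in [(0,-.075,.118),(0,-.075,.136),(-.036,.027,.148),(.044,.0405,.09),(.044,-.0405,.09),(-.044,-.0405,.09),(0,-.13,.118)]:
    X=[V[0]+c*a[0]-q*a[1],V[1]+q*a[0]+c*a[1],a[2]];cv2.circle(im,tuple(int(round(t)) for t in proj(p,X)),2,(0,0,255),-1)
cv2.imwrite("pics/w3.png",im)
E
```

```text
mill [ 1.000e-01 -4.820e+01  3.372e+02] yawerr -0.002 4.95
[('gate', [(array([270., 210.]), 0.84)]), ('tab', [(array([353., 215.]), 0.97)]), ('knob', [(array([229., 258.]), 0.8)])]
```

View pics/w3.png

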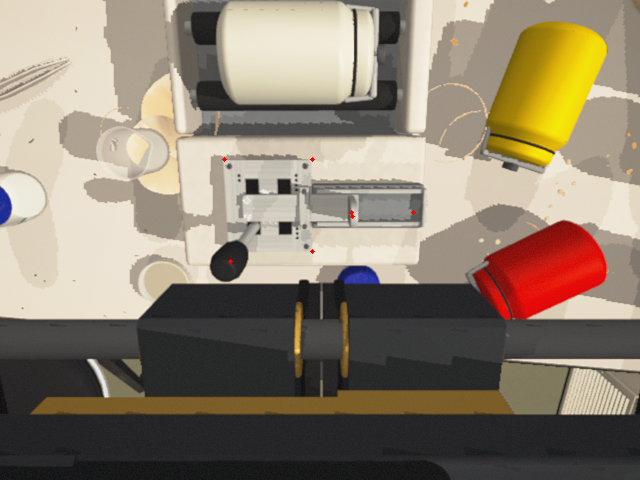

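>>> play_rows(
  moves=[
    [[0,0,45,0,0,0],[0,0,45,0,0,0],[0,0,45,0,0,0],[0,0,40,0,0,0],[0,0,0,0,0,0]],
  ],
)

```text
time_s: 5.65
position: [0.4836, 0.2064, 0.1582]
tcp_rot: [[0.996, 0.091, -0.012], [0.091, -0.996, -0.003], [-0.012, 0.001, -1.0]]
force: [-0.5, -0.7, 0.2]
opening: 0.008
grasp_force: 0.0
```

>>> play_rows(
  moves=[
    [[0,0,12,0,0,0],[0,0,12,0,0,0],[0,0,10,0,0,0],[0,0,0,0,0,0]],
  ],
)

```text
time_s: 6.05
position: [0.4876, 0.208, 0.1282]
tcp_rot: [[0.996, 0.093, -0.001], [0.093, -0.996, -0.0], [-0.001, 0.0, -1.0]]
force: [0.2, 0.1, 0.2]
opening: 0.003
grasp_force: 0.0
```

>>> play_rows(
  moves=[
    [[0,3,0,0,0,0],[0,3,0,0,0,0],[0,3,0,0,0,0],[0,3,0,0,0,0],[0,3,0,0,0,0]],
  ],
)

```text
time_s: 6.55
position: [0.4894, 0.1929, 0.1288]
tcp_rot: [[0.996, 0.092, 0.001], [0.092, -0.996, 0.0], [0.001, -0.0, -1.0]]
force: [0.3, 2.3, 0.2]
opening: 0.004
grasp_force: 1.2
```

>>> play_rows(
  moves=[
    [[0,7,0,0,0,0],[0,7,0,0,0,0],[0,7,0,0,0,0],[0,7,0,0,0,0],[0,7,0,0,0,0]],
  ],
)

```text
time_s: 7.05
position: [0.4928, 0.1577, 0.1287]
tcp_rot: [[0.996, 0.092, 0.001], [0.092, -0.996, 0.0], [0.001, -0.0, -1.0]]
force: [0.4, 2.8, 0.6]
opening: 0.004
grasp_force: 1.5
```

>>> play_rows(
  moves=[
    [[0,2,0,0,0,0],[0,2,0,0,0,0],[0,2,0,0,0,0],[0,2,0,0,0,0]],
  ],
)

```text
time_s: 7.45
position: [0.4935, 0.1503, 0.1286]
tcp_rot: [[0.996, 0.093, 0.001], [0.093, -0.996, 0.0], [0.001, -0.0, -1.0]]
force: [0.7, 2.5, 1.6]
opening: 0.005
grasp_force: 1.4
```

Run:
```python
from h import *
st();print(bot.read_state()["force"])
```

```text
mill [   0.2 -106.6  128.6] yawerr -0.003 7.45
[0.72738292 2.46323795 1.61763238]
```

>>> play_rows(
  moves=[
    [[0,1.5,0,0,0,0],[0,1.5,0,0,0,0],[0,1,0,0,0,0]],
  ],
)

```text
time_s: 7.75
position: [0.4939, 0.1463, 0.1286]
tcp_rot: [[0.996, 0.093, 0.001], [0.093, -0.996, 0.0], [0.001, 0.0, -1.0]]
force: [0.9, 2.3, 1.8]
opening: 0.002
grasp_force: 1.4
```

>>> play_rows(
  moves=[
    [[0,1,0,0,0,0],[0,0.5,0,0,0,0]],
  ],
)

```text
time_s: 7.95
position: [0.494, 0.1448, 0.1286]
tcp_rot: [[0.996, 0.093, 0.001], [0.093, -0.996, 0.0], [0.001, 0.0, -1.0]]
force: [1.4, 2.2, 1.8]
opening: 0.007
grasp_force: 1.4
```

>>> play_rows(
  moves=[
    [[0,0.7,0,0,0,0],[0,0.7,0,0,0,0]],
  ],
)

```text
time_s: 8.15
position: [0.4941, 0.1434, 0.1286]
tcp_rot: [[0.996, 0.093, 0.001], [0.093, -0.996, 0.0], [0.001, -0.0, -1.0]]
force: [1.4, 3.7, 2.6]
opening: 0.007
grasp_force: 1.4
```

>>> play_rows(
  moves=[
    [[0,0.6,0,0,0,0],[0,0.6,0,0,0,0]],
  ],
)

```text
time_s: 8.35
position: [0.4942, 0.1422, 0.1286]
tcp_rot: [[0.996, 0.093, 0.0], [0.093, -0.996, 0.0], [0.0, 0.0, -1.0]]
force: [2.4, 3.0, 2.1]
opening: 0.008
grasp_force: 1.4
```

>>> play_rows(
  moves=[
    [[0,0.6,0,0,0,0],[0,0.6,0,0,0,0]],
  ],
)

```text
time_s: 8.55
position: [0.4941, 0.141, 0.1286]
tcp_rot: [[0.996, 0.093, 0.0], [0.093, -0.996, -0.0], [0.0, 0.0, -1.0]]
force: [2.2, 2.8, 1.7]
opening: 0.002
grasp_force: 1.4
```

Run:
```python
from h import *
st();print(bot.read_state()["force"])
for n in("scene","top","wrist"):
    p=bot.capture(n);r=bot.pinpoint(p,"tab")
    for x in r[:1]:
        X=atz(p,x["centre"],.118)[:2]-V[:2];c,q=np.cos(V[2]),np.sin(V[2]);print(n,x["confidence"],np.round(1e3*np.array([c*X[0]+q*X[1],-q*X[0]+c*X[1]])))
    if n!="wrist": cv2.imwrite(f"pics/{n}4.png",p["image"])
    else: w=p["image"]
a=cv2.resize(cv2.imread("pics/scene4.png")[170:320,230:430],(400,300));cv2.imwrite("pics/c4.png",np.hstack([a,cv2.resize(w,(400,300))]))
```

```text
mill [   0.  -115.9  128.6] yawerr -0.003 8.55
[2.19005549 2.80235827 1.68770222]
scene 0.94 [   3. -134.]
```

View pics/c4.png

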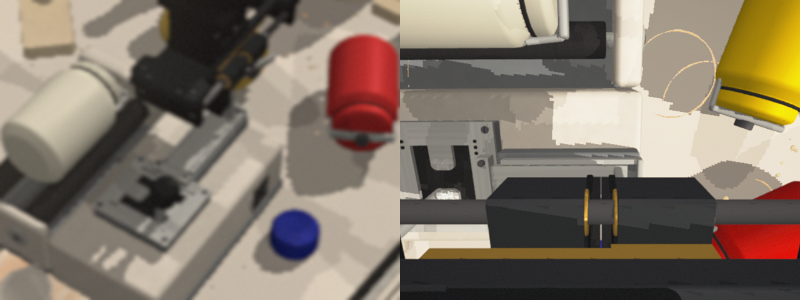

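The scene crop (left) shows the H-slot clear of the tongue and the lever still near-left at (165,190). The wrist view (right) shows the right leg open at about (455,155). I'll push on to the stop.

>>> play_rows(
  moves=[
    [[0,0.6,0,0,0,0],[0,0.6,0,0,0,0]],
  ],
)

```text
time_s: 9.05
position: [0.4939, 0.1405, 0.1284]
tcp_rot: [[0.996, 0.092, -0.001], [0.092, -0.996, 0.001], [-0.0, -0.002, -1.0]]
force: [0.7, 6.9, 0.3]
opening: 0.007
grasp_force: 3.5
```

>>> play_rows(
  moves=[
    [[0,0.5,0,0,0,0],[0,0,0,0,0,0]],
  ],
)

```text
time_s: 9.25
position: [0.4939, 0.1405, 0.1285]
tcp_rot: [[0.996, 0.092, -0.001], [0.092, -0.996, 0.002], [-0.0, -0.002, -1.0]]
force: [0.6, 7.4, 1.3]
opening: 0.007
grasp_force: 3.6
```

>>> play_rows(
  moves=[
    [[0,-4,0,0,0,0],[0,0,-45,0,0,0],[0,0,-45,0,0,0],[-20,-40,0,0,0,0],[-20,-40,0,0,0,0]],
  ],
)

```text
time_s: 9.75
position: [0.447, 0.2188, 0.2197]
tcp_rot: [[0.996, 0.09, 0.002], [0.09, -0.996, -0.001], [0.002, 0.001, -1.0]]
force: [0.3, 1.1, -0.4]
opening: 0.008
grasp_force: 0.0
```

>>> play_rows(
  moves=[
    [[-20,-40,0,0,0,0],[-12,-20,0,0,0,0],[0,0,35,0,0,0],[0,0,33,0,0,0],[0,0,0,0,0,0]],
  ],
)

```text
time_s: 10.25
position: [0.4052, 0.2743, 0.147]
tcp_rot: [[0.996, 0.094, -0.011], [0.094, -0.996, -0.005], [-0.011, 0.004, -1.0]]
force: [-0.8, 0.6, -0.7]
opening: 0.006
grasp_force: 0.0
```

Run:
```python
from h import *
st();print(bot.read_state()["force"])
for n in("scene","top"):
    p=bot.capture(n);r=bot.pinpoint(p,"knob")
    for x in r[:1]:
        X=atz(p,x["centre"],.148)[:2]-V[:2];c,q=np.cos(V[2]),np.sin(V[2]);print(n,x["confidence"],np.round(1e3*np.array([c*X[0]+q*X[1],-q*X[0]+c*X[1]])))
```

```text
mill [-75.8  25.3 147. ] yawerr -0.002 10.25
[-0.81549163  0.63618882 -0.72236991]
top 0.22 [-10.  -0.]
```

>>> play_rows(
  moves=[
    [[3,0,0,0,0,0],[3,0,0,0,0,0],[2,0,0,0,0,0],[0,0,0,0,0,0]],
  ],
)

```text
time_s: 10.85
position: [0.4172, 0.2768, 0.1509]
tcp_rot: [[0.996, 0.092, -0.0], [0.092, -0.996, 0.0], [-0.0, -0.0, -1.0]]
force: [-1.2, -0.7, 0.8]
opening: 0.005
grasp_force: 0.5
```

>>> play_rows(
  moves=[
    [[2,0,0,0,0,0],[1.5,0,0,0,0,0]],
  ],
)

```text
time_s: 11.05
position: [0.4193, 0.277, 0.1505]
tcp_rot: [[0.996, 0.093, -0.003], [0.093, -0.996, -0.001], [-0.003, 0.0, -1.0]]
force: [-4.5, -0.1, 2.3]
opening: 0.006
grasp_force: 2.1
```

>>> play_rows(
  moves=[
    [[1.5,0,0,0,0,0],[1.5,0,0,0,0,0]],
  ],
)

```text
time_s: 11.25
position: [0.423, 0.2774, 0.1505]
tcp_rot: [[0.996, 0.093, -0.001], [0.093, -0.996, -0.0], [-0.001, 0.0, -1.0]]
force: [-4.0, 0.5, 2.2]
opening: 0.005
grasp_force: 2.1
```

>>> play_rows(
  moves=[
    [[5,0,0,0,0,0],[5,0,0,0,0,0],[5,0,0,0,0,0],[5,0,0,0,0,0],[5,0,0,0,0,0]],
  ],
)

```text
time_s: 11.75
position: [0.4494, 0.2798, 0.1505]
tcp_rot: [[0.996, 0.093, 0.001], [0.093, -0.996, 0.0], [0.001, -0.0, -1.0]]
force: [-2.8, 0.9, 2.5]
opening: 0.002
grasp_force: 1.5
```

>>> play_rows(
  moves=[
    [[3,0,0,0,0,0],[3,0,0,0,0,0],[2,0,0,0,0,0],[0,0,0,0,0,0]],
  ],
)

```text
time_s: 12.15
position: [0.457, 0.2805, 0.1506]
tcp_rot: [[0.996, 0.093, 0.001], [0.093, -0.996, 0.0], [0.001, -0.0, -1.0]]
force: [-2.4, -0.3, 1.5]
opening: 0.001
grasp_force: 1.0
```

Run:
```python
from h import *
st();print(bot.read_state()["force"])
```

```text
mill [-23.6  26.5 150.6] yawerr -0.003 12.15
[-2.44102284 -0.29701178  1.50165301]
```

>>> play_rows(
  moves=[
    [[-20,0,0,0,0,0],[0,-43,0,0,0,0],[24,0,0,0,0,0],[0,0,0,0,0,0],[0,0,0,0,0,0]],
  ],
)

```text
time_s: 12.65
position: [0.457, 0.3235, 0.1504]
tcp_rot: [[0.996, 0.092, 0.001], [0.092, -0.996, -0.0], [0.001, 0.0, -1.0]]
force: [-0.9, -0.5, -0.4]
opening: 0.003
grasp_force: 0.0
```

Run:
```python
from h import *
st();print(bot.read_state()["force"])
n="scene"
p=bot.capture(n);cv2.imwrite("pics/s5.png",cv2.resize(p["image"][170:320,230:430],(600,450)))
r=bot.pinpoint(p,"knob")
for x in r[:1]:
        X=atz(p,x["centre"],.152)[:2]-V[:2];c,q=np.cos(V[2]),np.sin(V[2]);print(n,x["confidence"],np.round(1e3*np.array([c*X[0]+q*X[1],-q*X[0]+c*X[1]])))
```

```text
mill [-19.5  69.2 150.4] yawerr -0.004 12.65
[-0.92407599 -0.54529972 -0.38134865]
scene 0.41 [ -18. -101.]
```

View pics/s5.png

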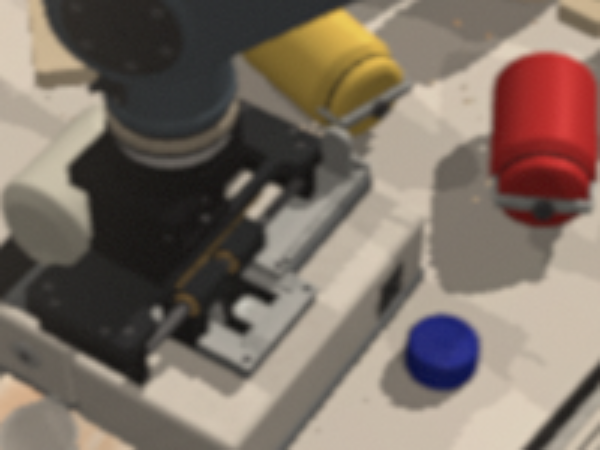

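The gripper hides the lever here. The near-right leg shows empty at about (245,315), and the cap hasn't moved. I'll line up with the knob in x and push right.

>>> play_rows(
  moves=[
    [[10,0,0,0,0,0],[10,0,0,0,0,0],[0,4,0,0,0,0],[0,3,0,0,0,0],[0,0,0,0,0,0]],
  ],
)

```text
time_s: 13.25
position: [0.4768, 0.3178, 0.1504]
tcp_rot: [[0.996, 0.092, -0.001], [0.092, -0.996, -0.0], [-0.001, 0.0, -1.0]]
force: [0.0, -1.6, 0.5]
opening: 0.002
grasp_force: 0.0
```

>>> play_rows(
  moves=[
    [[0,3,0,0,0,0],[0,3,0,0,0,0],[0,2,0,0,0,0]],
  ],
)

```text
time_s: 13.55
position: [0.4777, 0.3107, 0.1507]
tcp_rot: [[0.996, 0.092, 0.0], [0.092, -0.996, 0.001], [0.0, -0.001, -1.0]]
force: [-0.6, 1.8, 0.8]
opening: 0.008
grasp_force: 1.4
```

>>> play_rows(
  moves=[
    [[0,2,0,0,0,0],[0,2,0,0,0,0],[0,2,0,0,0,0]],
  ],
)

```text
time_s: 13.85
position: [0.4787, 0.3052, 0.1512]
tcp_rot: [[0.996, 0.093, 0.001], [0.093, -0.996, 0.001], [0.001, -0.001, -1.0]]
force: [-1.6, 3.5, 4.3]
opening: 0.002
grasp_force: 2.1
```

>>> play_rows(
  moves=[
    [[0,4,0,0,0,0],[0,4,0,0,0,0],[0,4,0,0,0,0]],
  ],
)

```text
time_s: 14.15
position: [0.4799, 0.2924, 0.1507]
tcp_rot: [[0.996, 0.093, 0.001], [0.093, -0.996, 0.0], [0.001, -0.0, -1.0]]
force: [0.5, 2.5, 3.5]
opening: 0.002
grasp_force: 1.8
```

>>> play_rows(
  moves=[
    [[0,4,0,0,0,0],[0,4,0,0,0,0],[0,4,0,0,0,0],[0,4,0,0,0,0]],
  ],
)

```text
time_s: 14.55
position: [0.481, 0.2762, 0.1505]
tcp_rot: [[0.996, 0.093, -0.0], [0.093, -0.996, -0.0], [-0.0, 0.0, -1.0]]
force: [-0.2, 2.9, 2.7]
opening: 0.001
grasp_force: 1.5
```

>>> play_rows(
  moves=[
    [[0,3,0,0,0,0],[0,3,0,0,0,0],[0,2,0,0,0,0],[0,2,0,0,0,0]],
  ],
)

```text
time_s: 14.95
position: [0.4818, 0.2666, 0.1504]
tcp_rot: [[0.996, 0.093, -0.0], [0.093, -0.996, 0.0], [-0.0, -0.0, -1.0]]
force: [0.3, 3.5, 1.6]
opening: 0.002
grasp_force: 1.3
```

Run:
```python
from h import *
st();print(bot.read_state()["force"])
```

```text
mill [ -0.2  10.3 150.4] yawerr -0.004 14.95
[0.29865083 3.50647087 1.57359545]
```

>>> play_rows(
  moves=[
    [[0,2,0,0,0,0],[0,2,0,0,0,0],[0,2,0,0,0,0]],
  ],
)

```text
time_s: 15.25
position: [0.4823, 0.2607, 0.1504]
tcp_rot: [[0.996, 0.093, -0.0], [0.093, -0.996, 0.0], [-0.0, -0.0, -1.0]]
force: [0.7, 2.9, 0.0]
opening: 0.001
grasp_force: 1.3
```

>>> play_rows(
  moves=[
    [[0,1.5,0,0,0,0],[0,1,0,0,0,0]],
  ],
)

```text
time_s: 15.45
position: [0.4826, 0.2581, 0.1503]
tcp_rot: [[0.996, 0.093, -0.0], [0.093, -0.996, -0.0], [-0.0, 0.0, -1.0]]
force: [1.1, 3.6, -1.0]
opening: 0.007
grasp_force: 1.3
```

>>> play_rows(
  moves=[
    [[0,1,0,0,0,0],[0,1,0,0,0,0]],
  ],
)

```text
time_s: 15.65
position: [0.4827, 0.2562, 0.1503]
tcp_rot: [[0.996, 0.093, -0.001], [0.093, -0.996, -0.0], [-0.001, 0.0, -1.0]]
force: [0.7, 3.3, -2.6]
opening: 0.008
grasp_force: 1.3
```

>>> play_rows(
  moves=[
    [[0,0.8,0,0,0,0],[0,0.8,0,0,0,0]],
  ],
)

```text
time_s: 15.85
position: [0.4828, 0.2547, 0.1503]
tcp_rot: [[0.996, 0.093, -0.001], [0.093, -0.996, -0.0], [-0.001, -0.0, -1.0]]
force: [0.3, 3.2, -2.3]
opening: 0.004
grasp_force: 1.6
```

>>> play_rows(
  moves=[
    [[0,0.8,0,0,0,0],[0,0.7,0,0,0,0]],
  ],
)

```text
time_s: 16.05
position: [0.4829, 0.2537, 0.1503]
tcp_rot: [[0.996, 0.092, -0.0], [0.092, -0.996, 0.001], [-0.0, -0.001, -1.0]]
force: [0.7, 5.3, -3.2]
opening: 0.003
grasp_force: 2.8
```

>>> play_rows(
  moves=[
    [[0,-15,0,0,0,0],[-20,0,0,0,0,0],[-20,0,0,0,0,0],[0,38,0,0,0,0],[0,0,0,0,0,0]],
  ],
)

```text
time_s: 16.55
position: [0.4444, 0.2244, 0.1507]
tcp_rot: [[0.996, 0.092, -0.002], [0.092, -0.996, -0.003], [-0.002, 0.003, -1.0]]
force: [0.1, -0.3, 0.2]
opening: 0.005
grasp_force: 0.0
```

Run:
```python
from h import *
st();print(bot.read_state()["force"])
```

```text
mill [-41.5 -28.1 150.7] yawerr -0.004 16.55
[ 0.11756382 -0.32858612  0.2392723 ]
```

>>> play_rows(
  moves=[
    [[4,0,0,0,0,0],[4,0,0,0,0,0],[3,0,0,0,0,0],[3,0,0,0,0,0]],
  ],
)

```text
time_s: 16.95
position: [0.46, 0.2285, 0.1506]
tcp_rot: [[0.996, 0.093, 0.0], [0.093, -0.996, -0.0], [0.0, 0.0, -1.0]]
force: [0.6, -0.1, 0.7]
opening: 0.009
grasp_force: 0.0
```

>>> play_rows(
  moves=[
    [[3,0,0,0,0,0],[3,0,0,0,0,0],[3,0,0,0,0,0]],
  ],
)

```text
time_s: 17.25
position: [0.4673, 0.2288, 0.1504]
tcp_rot: [[0.996, 0.093, -0.003], [0.093, -0.996, -0.0], [-0.003, 0.0, -1.0]]
force: [-3.7, -0.4, 3.1]
opening: -0.001
grasp_force: 1.5
```

>>> play_rows(
  moves=[
    [[4,0,0,0,0,0],[4,0,0,0,0,0],[4,0,0,0,0,0],[4,0,0,0,0,0],[3,0,0,0,0,0]],
  ],
)

```text
time_s: 17.75
position: [0.4873, 0.2306, 0.1501]
tcp_rot: [[0.996, 0.092, -0.001], [0.092, -0.996, 0.0], [-0.001, -0.0, -1.0]]
force: [-3.4, 0.3, -1.6]
opening: 0.001
grasp_force: 1.6
```

>>> play_rows(
  moves=[
    [[2,0,0,0,0,0],[2,0,0,0,0,0],[1,0,0,0,0,0]],
  ],
)

```text
time_s: 18.05
position: [0.4922, 0.2309, 0.1503]
tcp_rot: [[0.996, 0.093, -0.001], [0.093, -0.996, -0.0], [-0.001, 0.0, -1.0]]
force: [-2.4, 0.5, -2.7]
opening: 0.005
grasp_force: 1.4
```

>>> play_rows(
  moves=[
    [[1,0,0,0,0,0],[1,0,0,0,0,0]],
  ],
)

```text
time_s: 18.25
position: [0.4937, 0.2311, 0.1504]
tcp_rot: [[0.996, 0.093, -0.001], [0.093, -0.996, -0.0], [-0.001, 0.0, -1.0]]
force: [-4.0, -0.1, -2.9]
opening: 0.005
grasp_force: 1.9
```

>>> play_rows(
  moves=[
    [[0.8,0,0,0,0,0],[0.8,0,0,0,0,0]],
  ],
)

```text
time_s: 18.45
position: [0.4947, 0.2312, 0.1502]
tcp_rot: [[0.996, 0.093, -0.003], [0.093, -0.996, -0.0], [-0.003, 0.0, -1.0]]
force: [-5.7, 0.6, -3.1]
opening: 0.004
grasp_force: 2.5
```

>>> play_rows(
  moves=[
    [[0.8,0,0,0,0,0],[0,0,0,0,0,0]],
  ],
)

```text
time_s: 18.65
position: [0.4952, 0.2312, 0.1501]
tcp_rot: [[0.996, 0.093, -0.003], [0.093, -0.996, -0.001], [-0.003, 0.0, -1.0]]
force: [-5.5, 1.6, -1.2]
opening: 0.01
grasp_force: 2.7
```

>>> play_rows(
  moves=[
    [[-20,0,0,0,0,0],[-20,0,0,0,0,0],[0,0,-40,0,0,0],[0,0,-45,0,0,0],[0,0,0,0,0,0]],
  ],
)

```text
time_s: 19.15
position: [0.4638, 0.229, 0.2426]
tcp_rot: [[0.995, 0.093, 0.02], [0.093, -0.996, 0.004], [0.021, -0.002, -1.0]]
force: [0.7, -0.2, 0.1]
opening: 0.003
grasp_force: 0.0
```

Run:
```python
from h import *
st()
a=[]
for n in("wrist","scene"):
    p=bot.capture(n);a.append(p["image"])
    for k,z in(("knob",.148),("tab",.118)):
        for x in bot.pinpoint(p,k)[:1]:
            X=atz(p,x["centre"],z)[:2]-V[:2];c,q=np.cos(V[2]),np.sin(V[2]);print(n,k,x["confidence"],np.round(1e3*np.array([c*X[0]+q*X[1],-q*X[0]+c*X[1]])))
cv2.imwrite("pics/c6.png",np.hstack([cv2.resize(a[0],(400,300)),cv2.resize(a[1][170:320,230:430],(400,300))]))
```

```text
mill [-21.7 -25.4 242.6] yawerr -0.003 19.15
wrist knob 0.94 [ 38. -25.]
wrist tab 0.67 [  -1. -130.]
scene knob 0.61 [ 39. -29.]
scene tab 0.65 [   4. -130.]
```

View pics/c6.png

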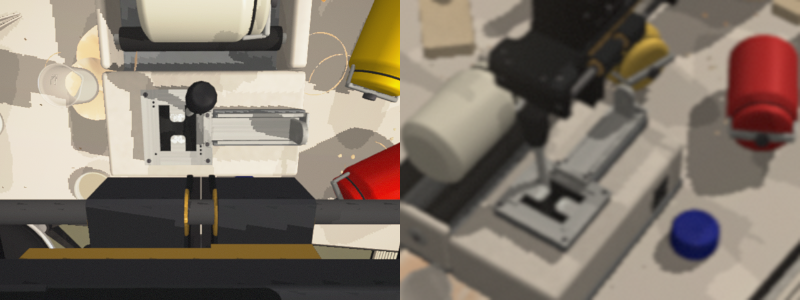

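The wrist view shows the knob far right at (202,97) and the tab at about (302,130). The measured knob (38,-27) matches home and the tab is at -130. Now the lock, from the right side.

>>> play_rows(
  moves=[
    [[6,44,0,0,0,0],[6,44,0,0,0,0],[6,43,0,0,0,0],[0,0,0,0,0,0],[0,0,0,0,0,0]],
  ],
)

```text
time_s: 19.95
position: [0.4868, 0.098, 0.2345]
tcp_rot: [[0.996, 0.09, -0.002], [0.09, -0.996, 0.0], [-0.002, -0.001, -1.0]]
force: [0.2, 0.2, -0.6]
opening: 0.005
grasp_force: 0.0
```

Run:
```python
from h import *
st()
```

```text
mill [ -11.5 -158.   234.5] yawerr -0.006 19.95
```

>>> play_rows(
  moves=[
    [[6,0,40,0,0,0],[0,0,40,0,0,0],[0,0,15,0,0,0],[0,0,11,0,0,0],[0,0,0,0,0,0]],
  ],
)

```text
time_s: 20.45
position: [0.4916, 0.1005, 0.1281]
tcp_rot: [[0.996, 0.094, -0.004], [0.094, -0.996, 0.0], [-0.004, -0.001, -1.0]]
force: [1.1, -0.1, 0.1]
opening: 0.003
grasp_force: 0.0
```

>>> play_rows(
  moves=[
    [[0,-3,0,0,0,0],[0,-3,0,0,0,0],[0,-3,0,0,0,0],[0,-3,0,0,0,0]],
  ],
)

```text
time_s: 20.85
position: [0.4922, 0.1118, 0.1304]
tcp_rot: [[0.996, 0.093, 0.002], [0.093, -0.996, 0.0], [0.002, 0.0, -1.0]]
force: [-0.1, -0.1, 0.5]
opening: 0.004
grasp_force: 0.0
```

>>> play_rows(
  moves=[
    [[0,-3,0,0,0,0],[0,-3,0,0,0,0],[0,-3,0,0,0,0]],
  ],
)

```text
time_s: 21.15
position: [0.4911, 0.1201, 0.1298]
tcp_rot: [[0.996, 0.093, 0.001], [0.093, -0.996, -0.001], [0.0, 0.001, -1.0]]
force: [-0.0, -3.3, 2.4]
opening: 0.001
grasp_force: 1.4
```

Run:
```python
from h import *
st()
```

```text
mill [  -5.  -136.4  129.8] yawerr -0.003 21.15
```

>>> play_rows(
  moves=[
    [[0,-4,0,0,0,0],[0,-4,0,0,0,0],[0,-4,0,0,0,0],[0,-4,0,0,0,0],[0,-4,0,0,0,0]],
  ],
)

```text
time_s: 21.65
position: [0.4891, 0.1406, 0.1296]
tcp_rot: [[0.996, 0.093, 0.0], [0.093, -0.996, -0.0], [0.0, 0.0, -1.0]]
force: [0.1, -2.8, 2.1]
opening: 0.007
grasp_force: 1.5
```

>>> play_rows(
  moves=[
    [[0,-4,0,0,0,0],[0,-4,0,0,0,0],[0,-4,0,0,0,0],[0,-3,0,0,0,0]],
  ],
)

```text
time_s: 22.05
position: [0.4877, 0.1556, 0.1296]
tcp_rot: [[0.996, 0.093, 0.0], [0.093, -0.996, 0.0], [0.0, -0.0, -1.0]]
force: [-0.3, -2.0, 2.3]
opening: 0.0
grasp_force: 1.4
```

>>> play_rows(
  moves=[
    [[0,-2,0,0,0,0],[0,-2,0,0,0,0],[0,-2,0,0,0,0]],
  ],
)

```text
time_s: 22.35
position: [0.4871, 0.1613, 0.1296]
tcp_rot: [[0.996, 0.093, -0.0], [0.093, -0.996, -0.0], [-0.0, 0.0, -1.0]]
force: [0.3, -1.8, 2.5]
opening: 0.008
grasp_force: 1.4
```

Run:
```python
from h import *
st()
```

```text
mill [ -5.1 -95.1 129.6] yawerr -0.003 22.35
```

>>> play_rows(
  moves=[
    [[0,-1.5,0,0,0,0],[0,-1.5,0,0,0,0],[0,-1,0,0,0,0]],
  ],
)

```text
time_s: 22.65
position: [0.4867, 0.1653, 0.1295]
tcp_rot: [[0.996, 0.093, -0.0], [0.093, -0.996, 0.0], [-0.0, -0.0, -1.0]]
force: [0.2, -2.1, 2.2]
opening: 0.003
grasp_force: 1.4
```

>>> play_rows(
  moves=[
    [[0,-1,0,0,0,0],[0,-1,0,0,0,0]],
  ],
)

```text
time_s: 22.85
position: [0.4865, 0.1672, 0.1296]
tcp_rot: [[0.996, 0.093, -0.0], [0.093, -0.996, -0.0], [-0.0, 0.0, -1.0]]
force: [0.5, -2.5, 2.8]
opening: 0.002
grasp_force: 1.4
```

>>> play_rows(
  moves=[
    [[0,-0.8,0,0,0,0],[0,-0.8,0,0,0,0]],
  ],
)

```text
time_s: 23.05
position: [0.4864, 0.1688, 0.1296]
tcp_rot: [[0.996, 0.093, -0.0], [0.093, -0.996, 0.0], [-0.0, -0.0, -1.0]]
force: [0.4, -2.6, 2.9]
opening: 0.004
grasp_force: 1.4
```

>>> play_rows(
  moves=[
    [[0,-0.8,0,0,0,0],[0,-0.6,0,0,0,0]],
  ],
)

```text
time_s: 23.25
position: [0.4862, 0.1702, 0.1296]
tcp_rot: [[0.996, 0.093, -0.0], [0.093, -0.996, -0.0], [-0.0, -0.0, -1.0]]
force: [1.3, -1.5, 2.9]
opening: 0.003
grasp_force: 1.4
```

Not at the stop yet (y ≈ -86).

>>> play_rows(
  moves=[
    [[0,-0.7,0,0,0,0],[0,-0.7,0,0,0,0]],
  ],
)

```text
time_s: 23.45
position: [0.4861, 0.171, 0.1296]
tcp_rot: [[0.996, 0.094, -0.0], [0.094, -0.996, -0.001], [-0.0, 0.001, -1.0]]
force: [-0.1, -7.4, 3.4]
opening: 0.009
grasp_force: 3.6
```

>>> play_rows(
  moves=[
    [[0,-0.7,0,0,0,0],[0,-0.6,0,0,0,0]],
  ],
)

```text
time_s: 23.65
position: [0.4862, 0.1711, 0.1296]
tcp_rot: [[0.996, 0.095, -0.0], [0.095, -0.996, -0.004], [-0.0, 0.004, -1.0]]
force: [0.3, -10.4, 4.6]
opening: 0.004
grasp_force: 5.6
```

>>> play_rows(
  moves=[
    [[0,-0.6,0,0,0,0],[0,-0.5,0,0,0,0]],
  ],
)

```text
time_s: 23.85
position: [0.4862, 0.1712, 0.1297]
tcp_rot: [[0.995, 0.095, -0.0], [0.095, -0.995, -0.005], [-0.001, 0.005, -1.0]]
force: [0.9, -13.6, 5.1]
opening: 0.005
grasp_force: 7.3
```

The lock is on its stop, so I'll back away to the right, lift and check.

>>> play_rows(
  moves=[
    [[0,10,0,0,0,0],[0,15,0,0,0,0],[0,0,-45,0,0,0],[0,0,-45,0,0,0],[0,0,-20,0,0,0]],
  ],
)

```text
time_s: 24.35
position: [0.4898, 0.1497, 0.2426]
tcp_rot: [[0.996, 0.092, 0.005], [0.092, -0.996, 0.002], [0.005, -0.002, -1.0]]
force: [1.3, -0.1, -0.0]
opening: 0.006
grasp_force: 0.0
```

>>> play_rows(
  moves=[
    [[-20,0,0,0,0,0],[-20,0,-20,0,0,0],[-10,0,0,0,0,0],[0,0,0,0,0,0],[0,0,0,0,0,0]],
  ],
)

```text
time_s: 24.85
position: [0.4387, 0.1446, 0.259]
tcp_rot: [[0.996, 0.093, -0.0], [0.093, -0.996, 0.001], [0.0, -0.001, -1.0]]
force: [-0.3, -0.2, -0.8]
opening: 0.006
grasp_force: 0.0
```

Run:
```python
from h import *
st()
a=[]
for n in("wrist","scene"):
    p=bot.capture(n);a.append(p["image"])
    for k,z in(("knob",.148),("tab",.118),("jar",.095)):
        for x in bot.pinpoint(p,k)[:1]:
            X=atz(p,x["centre"],z)[:2]-V[:2];c,q=np.cos(V[2]),np.sin(V[2]);print(n,k,x["confidence"],np.round(1e3*np.array([c*X[0]+q*X[1],-q*X[0]+c*X[1]])))
cv2.imwrite("pics/c7.png",np.hstack([cv2.resize(x,(400,300)) for x in a]))
```

```text
mill [ -54.8 -107.   259. ] yawerr -0.004 24.85
wrist knob 0.71 [  6. -37.]
wrist tab 0.85 [ -1. -76.]
wrist jar 0.73 [  86. -241.]
scene knob 0.61 [ 37. -23.]
scene tab 0.69 [-154.  -13.]
scene jar 0.8 [133. -25.]
```

View pics/c7.png

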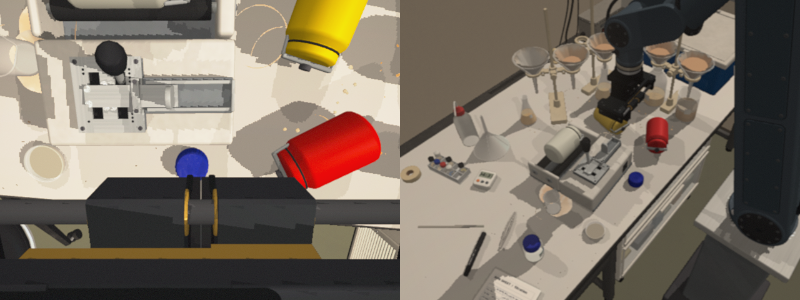

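The wrist view shows the knob far right at (112,57), the lock tongue across the cross channel with its tab in at (175,95), and the jar, cap and dish in place. I'll hand it in.

```bash
python3 -c "
from rig import bot
print(bot.hand_in())"
```

```text
the job is handed in; nothing more can be done
None
```

The mill ended in fastest gear with the lock fully in, and the jar and nearby items look unmoved, but the run has probably failed: on the first approach I hit a funnel stand I hadn't checked for, with about 200 N at the wrist (limit 120 N), and the hand-in gave no verdict.

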